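Hang the sample can on the spring scale

TASK

Weigh the sample can: take the steel can that has the wire bail by its side handle and hang it by the bail on the hook of the spring scale. Its weight is not known, so lower it in your hand until the spring carries all of it and only then let go, so that it neither drops, springs up nor bounces. Do not pull the scale past its last mark, force the hook or disturb the other things on the bench, and leave the can hanging free, upright and still.

Things in the scene. Friction and masses are not known exactly. Their poses are not given: they have to be found in the camera images.
- canister: loose sample can: upright steel cylinder, 60 mm diameter, 70 mm tall, with a flat lid (63 mm diameter, up to 78 mm), a strap handle on its -x side and a rigid upright wire bail over the lid. Origin: centre of the underside; z up; the bail lies in its y-z plane, so one looks through it along x. Mass unknown, 150 to 450 g, centred within 5 mm of the axis. Stands on the bench
- can_grip (a point): middle of the upright strap of the side handle, 63 mm from the can's axis on its -x side, 42 mm above its underside. The strap is 12 mm wide (along y), 8 mm thick (along x), upright from 10 to 66 mm height, with a clear gap of 29 mm to the can; pinch it across its width from above or tilted, firmly, as the can hangs to one side of it. Axes as the can
- bail_crown (a point): underside of the bail's wire at its crown, on the can's axis, 114 mm above its underside. Bail: 4 mm wire, legs 66 mm apart at the lid and 58 mm at height 94 mm, closing in a low arch with its top at 118 mm. Free opening below the crown 36 mm high. Axes as the can
- stand: fixed retort stand. Origin: on the bench straight below the hook; x points from hook to the upright rod (12 mm diameter, 640 mm tall, 125 mm behind the hook), z up. Base plate 225 x 140 x 12 mm, from 63 mm before to 163 mm behind the origin. A clear scale tube (25 mm diameter) is clamped upright on the hook's axis from 352 to 588 mm height, the hook at its lower end
- hook_seat (a point): top of the wire at the lowest point of the hook's bend, where the bail's crown comes to rest; 312 mm above the bench when empty, moving down with the hook. Axes as the stand. J hook of 4 mm wire in the x-z plane: free tip on the -x side; on the +x side (10 mm out) it rises to a shank that leans back to the axis 24 to 32 mm above the seat and goes straight up into the tube
- hook_tip (a point): top of the hook's free tip, 12.5 mm from the hook's axis on its -x side and 14 mm above the seat. The mouth is open above it: the bail enters moving along the stand's +x with its crown's underside 16 to 20 mm above the seat, and is then lowered between tip and shank. Axes as the stand
- scale (a joint): how far the hook is drawn down, m: 0 empty; the spring gives about 20 mm per newton (50 N/m, almost no preload, friction about 0.06 N), so 29 to 88 mm for the can. Last mark at 0.115, stop at 0.125. Lightly damped: a load let go out of balance bounces for a few seconds
- short_can: bystander: loose can of the same steel and diameter, 60 mm tall with its lid, with neither bail nor handle. Origin: centre of the underside
- tube_rack: bystander: loose blue tube rack, 62 x 105 x 75 mm, with two capped clear tubes standing in it up to 118 mm. Origin: centre of the underside
- well_rack: bystander: loose flat green rack with small round wells, 98 x 204 x 26 mm. Origin: centre of the underside
Things that resemble listed ones, but are neither listed nor needed, are in the scene too. What is shaped like the canister but orange or yellow is not meant.

How it is judged (in metres and radians):
On the way, in this order (a step that is already met when the one before it is completed fails the run):
1. the can is lifted off the bench in the hand (height (world z) of canister above 0.03 m and contact force between the fingers and canister above 0.5 N and value of joint scale below 0.005 m), for 0.2 s.
2. the bail lies in the hook and the spring is drawn down while the hand still holds the can (distance between bail_crown and hook_seat below 0.012 m and value of joint scale above 0.02 m and contact force between the fingers and canister above 0.5 N), for 0.2 s.
At the end, for the whole second after the job is handed in: the can hangs free on the hook: crown of the bail within 12 mm of the hook's seat, scale drawn down by more than 22 mm, can within 10 degrees of upright, its underside more than 40 mm above the bench, hook slower than 30 mm/s and can slower than 40 mm/s, no finger on it (distance between bail_crown and hook_seat below 0.012 m and contact force between canister and stand above 0.8 N and value of joint scale above 0.022 m and velocity of joint scale between -0.03 and 0.03 m/s and linear speed of canister below 0.04 m/s and angle between canister's own z axis and vertical below 0.17 rad and height (world z) of canister above 0.04 m and contact force between the fingers and canister below 0.01 N); the robot touches nothing.
It fails at once if the can drops, springs up or bounces on the scale after the hand has let go (hook faster than 60 mm/s with no finger on the can) ((velocity of joint scale above 0.06 m/s or velocity of joint scale below -0.06 m/s) and contact force between the fingers and canister below 0.05 N).
It fails at once if the scale is pulled past its last mark (drawn down more than 115 mm) (value of joint scale above 0.115 m).
It fails at once if the hook or stand is forced with the can (more than 9 N between them) (contact force between canister and stand above 9 N).
It fails at once if the hook or stand is struck or pushed by the robot (more than 5 N) (contact force between any of the arm, the fingers and stand above 5 N).
It fails at once if a bystander is disturbed (moved more than 20 mm or tipped more than 0.3 rad) (distance of any of short_can, tube_rack, well_rack from where it was at the start of the episode above 0.02 m or angle between any of short_can, tube_rack's own z axis and vertical above 0.3 rad).
It also fails if it takes over 54 s, if anything falls off the work surface, if the arm or the gripper's body presses on something with over 40 N, if the wrist force passes 120 N, or if a joint passes its speed limit or range.

ROBOT

A 6-joint arm with a two-finger parallel gripper is mounted at the origin on the work surface. World frame = base frame: x ahead of the robot, y to its left, z up, the work surface at z = 0. Lengths are in mm, angles in rad, forces in N, time in s.
With the tool pointing down it reaches from about 425 to 925 mm from the base axis. Payload 12.5 kg.
Tool frame: the origin (TCP) lies at the very end of the fingers, on their centre line; the grasp point (between the pads) lies 19 mm behind it; z points along the fingers, x is the direction in which the jaws open and shut, and the axes are right-handed (so a half turn about z gives the same grasp; the last joint's range is limited). The gripper opens to 85 mm and grips with 20 to 120 N. Pads are 22 mm wide; open, the fingers measure 114 mm over their backs; the gripper's body (76 mm by 85 mm) begins 54 mm behind the grasp point. The pads swing forward as they close: fully open they stand 13 mm farther back than shut.
Start: joints at [1.013, 0.491, 1.559, -0, 1.092, -0.106], TCP at [272.852, 562.314, 231.327] pointing down, gripper open.
Joint ranges: [-3.1, 3.1], [-0.84, 2.19], [0.05, 2.79], [-1.13, 4.28], [0.06, 2.93], [-2.69, 2.69]. Speed limits (rad/s): [2.22, 2.22, 2.79, 3.14, 3.14, 3.14].

INTERFACE

Orientations are given as a 3x3 rotation matrix whose columns are the frame's x, y, z axes.
In Python, from station import env gives the robot as it stands.
- The arm moves only by the shell command python3 -m creep 'ROWS' [FORCE]. ROWS is JSON, a list of rows, each an object of numbers: "x", "y", "z": the shift along the tool's x, y, z in m; "wx", "wy", "wz": the turn, a rotation vector about the tool's x, y, z in rad; "gripper": the gripper command: -1 is fully open, 1 is shut, values between are in proportion. A call has 1 to 20 rows; each row shifts and turns the commanded pose from where the row before left it, along the tool's axes as they then stand; what a row does not reach is not made up. A row lasts 1/8 s, in which the tool goes at most 62.5 mm and 10.7 degrees, less where a joint would pass 70% of its speed; a pose out of reach is approached as far as the arm can. A call with a gripper value outside its range is refused whole. The fingers move at their own pace and stop on an object; FORCE is the grip in N (left out, the last holds). Time passes only in rows, so rows that do not move let the fingers close. It gives the time, the measured TCP pose, the force and the opening at its end, in the units of the state.
- env.observe(): the state, without advancing time (a new reading comes with each control period).
- env.camera(name): name is "scene" or "side" or "wrist"; returns (picture, depth): 480x640x3 uint8, red, green, blue; 480x640 float32, mm along the optical axis (not along the pixel's ray), 0 where there is no reading.
- env.camera_info(name): a dict with "fx", "fy", "cx", "cy" (pixels), "pose" (4x4, takes a point from camera to world coordinates). Camera axes: x right, y up, looking along -z (the intrinsics and any distortion apply to the point x, -y, -z); pixel columns grow to the right and rows downward; lengths in mm; the calibration is good to about 2 mm. The wrist camera is an equidistant fisheye: a pixel r from the principal point sees the ray r / f radians off the axis. A picture is of the moment at which its call begins: read the wrist's pose just before it. camera_info takes no time and is no camera call; for the wrist camera it gives the pose at the moment of the call.
- env.sign_off(): hands the job in, once; it reports no verdict.
The state is a dict: "t": time; "qpos": joint angles; "qvel": joint speeds; "tau": joint torques, N m; "position": TCP position; "tcp_rot": TCP orientation; "contact_force": force on the tool from outside, world axes, zero at the start; "torque": the same for the moment, N m; "finger_gap": opening from 0.0 (shut) to 1.0 (fully open).
Only numpy, scipy, OpenCV 4.12 (cv2) and the standard library are available. Lean on these libraries where they do the work, as an engineer would, in place of code of your own. Each camera call takes 0.05 s, during which the arm holds its last target. There are 200 camera calls.

## Working session

There is one attempt and no reset: what is moved stays moved. The work goes in short steps, Python scripts to look and compute and a shell command to move; the robot and the scene stay as the last step left them, time stands still between calls to the robot, and variables do not carry over. Pictures are saved under pics/ and viewed, about 8 in all and at most 12, crops included, and the job is handed in when it is done.

```bash
mkdir -p pics
cat > h.py <<'E'
import numpy as np, cv2
from station import env
def snap(n,f):
    i=env.camera_info(n); p,d=env.camera(n); cv2.imwrite('pics/'+f+'.png',p[:,:,::-1]); np.savez('pics/'+f+'.npz',p=p,d=d,fx=i['fx'],fy=i['fy'],cx=i['cx'],cy=i['cy'],pose=np.array(i['pose'])); return p,d,i
def load(f): return np.load('pics/'+f+'.npz')
def cloud(L):
    d=L['d']; v,u=np.mgrid[:480,:640]
    P=np.stack([(u-L['cx'])/L['fx']*d,-(v-L['cy'])/L['fy']*d,-d],-1)
    return P@L['pose'][:3,:3].T+L['pose'][:3,3]
E
python3 - <<'E'
from h import *
s=env.observe();print({k:np.round(v,3) for k,v in s.items()})
for n in('scene','side','wrist'):
    p,d,i=snap(n,n+'0');print(n,{k:np.round(v,3).tolist() for k,v in i.items()})
E
```

```text
{'t': np.float64(0.0), 'qpos': array([ 1.013,  0.492,  1.559, -0.   ,  1.092, -0.106]), 'qvel': array([-0.   ,  0.   ,  0.002,  0.   ,  0.   , -0.001]), 'tau': array([-0.0000e+00, -6.1846e+01, -2.6159e+01, -0.0000e+00,  4.0000e-03,
       -0.0000e+00]), 'position': array([272.714, 562.09 , 230.717]), 'tcp_rot': array([[ 0.437,  0.9  , -0.001],
       [ 0.9  , -0.437, -0.001],
       [-0.001, -0.   , -1.   ]]), 'contact_force': array([ 0.486, -0.165, -0.005]), 'torque': array([-0.012,  0.07 , -0.014]), 'finger_gap': np.float64(0.998)}
scene {'fx': 492.429, 'fy': 492.429, 'cx': 327.797, 'cy': 238.734, 'pose': [[0.817, -0.5, 0.287, 855.759], [0.576, 0.704, -0.416, -388.006], [0.006, 0.505, 0.863, 1190.263], [0.0, 0.0, 0.0, 1.0]]}
side {'fx': 570.906, 'fy': 570.906, 'cx': 319.796, 'cy': 240.33, 'pose': [[0.999, 0.036, -0.038, 459.755], [-0.052, 0.65, -0.758, -731.993], [-0.002, 0.759, 0.651, 937.371], [0.0, 0.0, 0.0, 1.0]]}
wrist {'fx': 371.648, 'fy': 371.648, 'cx': 313.831, 'cy': 245.265, 'pose': [[0.436, -0.85, -0.296, 196.901], [0.9, 0.412, 0.144, 598.975], [-0.001, -0.329, 0.944, 374.097], [0.0, 0.0, 0.0, 1.0]]}
```

View pics/scene0.png

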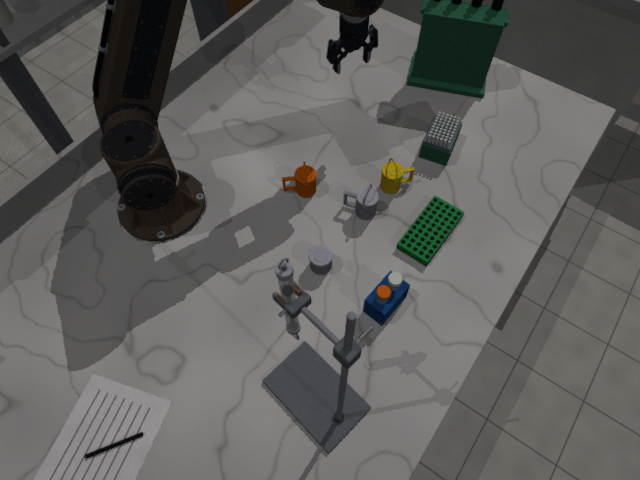

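View pics/side0.png

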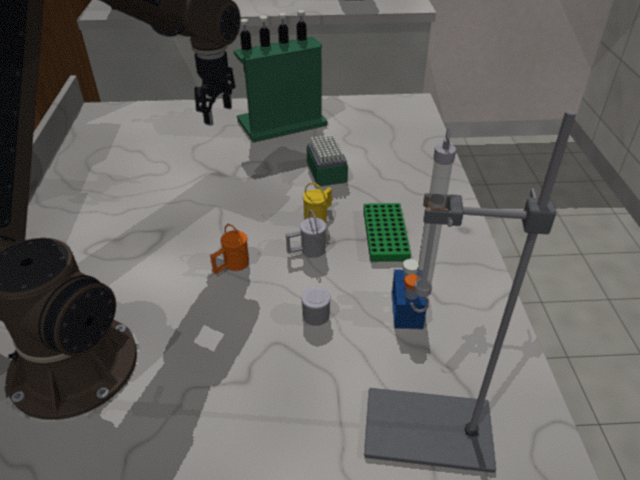

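The scene view shows the steel can at (367,202) with its handle to the left at (350,200). The short can is at (320,260), the blue rack at (386,297), and the stand base around (315,395). In the side view the can is at (313,237) with its handle at (292,242), and the hook is near (420,305).

Run:
```python
from h import *
Ls,Ld=load('scene0'),load('side0')
C={'s':cloud(Ls),'d':cloud(Ld)}
for k,L,pts in (('s',Ls,[(367,202),(350,200),(320,256),(384,297),(430,230),(338,417),(349,320),(347,352),(291,300),(293,325),(264,383),(305,344),(369,407),(328,449)]),('d',Ld,[(313,240),(290,243),(316,300),(471,429),(540,215),(444,152),(369,391),(492,400),(365,456),(493,468),(418,305)])):
    for u,v in pts: print(k,u,v,C[k][v,u].round(0))
# can clouds
for k in 'sd':
    P=C[k]; m=(P[...,2]>5)&(P[...,2]<130)
    c0=P[202,367] if k=='s' else P[240,313]
    near=m&(np.hypot(P[...,0]-c0[0],P[...,1]-c0[1])<90)
    Q=P[near]; 
    lid=Q[abs(Q[:,2]-78)<4]; print(k,'n',len(Q),'lid',len(lid),lid.mean(0),(lid.min(0)+lid.max(0))/2,lid.max(0)-lid.min(0))
    # stand base
    b=P[(abs(P[...,2]-12)<4)&(P[...,0]>480)&(P[...,1]<0)]
    print(k,cv2.minAreaRect(b[:,:2].astype(np.float32)),len(b))
a=cv2.resize(Ls['p'][150:290,250:430],None,fx=4.4,fy=4.2,interpolation=2)
cv2.imwrite('pics/cs.png',a[:,:,::-1])
a=cv2.resize(Ld['p'][190:340,270:450],None,fx=4.4,fy=4,interpolation=2)
cv2.imwrite('pics/cd.png',a[:,:,::-1])
```

```text
s 367 202 [507. 304.  79.]
s 350 200 [436. 333.  -3.]
s 320 256 [494. 101.  62.]
s 384 297 [700.  75. 119.]
s 430 230 [684. 360.  25.]
s 338 417 [ 758. -198.   40.]
s 349 320 [ 757. -199.  640.]
s 347 352 [ 760. -199.  519.]
s 291 300 [ 643. -176.  499.]
s 293 325 [ 641. -178.  395.]
s 264 383 [ 569. -231.   12.]
s 305 344 [ 593. -100.   16.]
s 369 407 [ 802. -133.   10.]
s 328 449 [ 776. -262.   11.]
d 313 240 [496. 294.  58.]
d 290 243 [440. 354.  -1.]
d 316 300 [493.  94.  63.]
d 471 429 [ 753. -198.   27.]
d 540 215 [ 750. -208.  515.]
d 444 152 [ 630. -180.  589.]
d 369 391 [ 584. -101.   14.]
d 492 400 [ 816. -126.    3.]
d 365 456 [ 563. -228.    7.]
d 493 468 [ 777. -264.   11.]
d 418 305 [700.  55.  78.]
s n 832 lid 284 [496.5805395  320.18802092  78.48345333] [495.26922949 319.8513044   78.11198095] [60.85495745 63.63579632  7.50795356]
s ((723.8465576171875, -209.4168701171875), (426.71478271484375, 360.61474609375), 80.85102844238281) 5047
d n 1132 lid 321 [495.11919267 319.14317978  78.67510534] [495.76485785 321.2651142   77.98919909] [60.19312612 67.23879562  7.90620258]
d ((694.574951171875, -182.34292602539062), (143.80868530273438, 249.54055786132812), 79.85314178466797) 8114
```

View pics/cd.png

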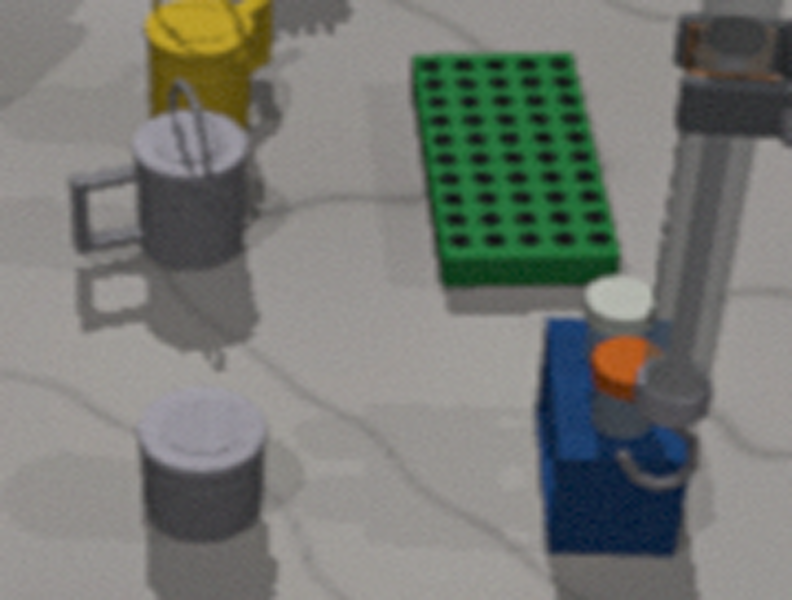

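View pics/cs.png

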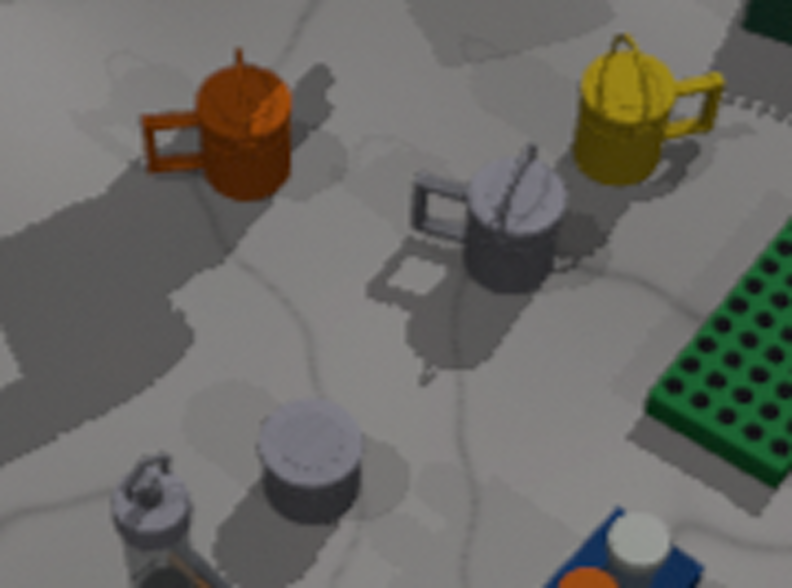

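```bash
cat >> h.py <<'E'
def ray(L,u,v):
    d=np.array([(u-L['cx'])/L['fx'],-(v-L['cy'])/L['fy'],-1.]); return L['pose'][:3,3],L['pose'][:3,:3]@d
def atz(L,u,v,z):
    o,d=ray(L,u,v); return (o+d*(z-o[2])/d[2]).round(1)
def tri(La,a,Lb,b):
    o1,d1=ray(La,*a);o2,d2=ray(Lb,*b)
    s=np.linalg.lstsq(np.c_[d1,-d2],o2-o1,rcond=None)[0]
    p,q=o1+s[0]*d1,o2+s[1]*d2; return ((p+q)/2).round(1),np.linalg.norm(p-q).round(1)
E
python3 - <<'E'
from h import *
S,D=load('scene0'),load('side0')
print('strap side',[atz(D,287.7,235,66),atz(D,289.3,251,10)],'scene',[atz(S,345,193.5,66),atz(S,345,204,10)])
print('base side',[atz(D,u,v,12) for u,v in((369,391),(491,400),(365,456),(493,466))])
print('base scene',[atz(S,u,v,12) for u,v in((264,383),(305,344),(369,407),(328,446))])
print('rod top',tri(S,(351,313),D,(570,114)))
print('hook seat side',atz(D,420,311,312),'tip',atz(D,410.9,304,326))
for L,n in((S,'s'),(D,'d')):
    C=cloud(L)
    for lo,hi in((60,120),(250,400),(560,630)):
        m=(C[...,2]>lo)&(C[...,2]<hi)&(np.hypot(C[...,0]-757,C[...,1]+199)<25); print(n,'rod',lo,np.median(C[m],0).round(1),m.sum())
    for lo,hi in((300,345),(360,460),(540,590)):
        m=(C[...,2]>lo)&(C[...,2]<hi)&(np.hypot(C[...,0]-637,C[...,1]+178)<30); Q=C[m]; print(n,'tube',lo,np.median(Q,0).round(1) if len(Q) else 0,m.sum())
    for nm,c,z in(('short',(494,101),60),('rack',(700,60),75),('well',(680,360),26)):
        m=(abs(C[...,2]-z)<4)&(np.hypot(C[...,0]-c[0],C[...,1]-c[1])<130)
        print(n,nm,cv2.minAreaRect(C[m][:,:2].astype(np.float32)))
a=cv2.resize(S['p'][255:355,250:370],None,fx=6,fy=6,interpolation=2)
cv2.imwrite('pics/hk.png',a[:,:,::-1])
E
```

```text
strap side [array([436.1, 305.4,  66. ]), array([437.9, 311.2,  10. ])] scene [array([437. , 300.9,  66. ]), array([437.1, 304.4,  10. ])]
base side [array([ 584.7, -100. ,   12. ]), array([ 810.8, -132.1,   12. ]), array([ 562.3, -230.9,   12. ]), array([ 777.8, -260.6,   12. ])]
base scene [array([ 569.1, -231.1,   12. ]), array([591.7, -98.8,  12. ]), array([ 801.6, -133.8,   12. ]), array([ 772.5, -257. ,   12. ])]
rod top (array([ 755.7, -192. ,  640.7]), np.float64(2.7))
hook seat side [ 635.2 -171.6  312. ] tip [ 620.6 -169.9  326. ]
s rod 60 [ 757.9 -198.4   89.7] 31
s rod 250 [ 758.6 -198.2  331.3] 150
s rod 560 [ 758.8 -198.4  597.8] 171
s tube 300 [ 640.3 -173.5  324.2] 23
s tube 360 [ 639.7 -179.6  395.1] 219
s tube 540 [ 638.8 -177.3  581.2] 351
s short ((491.4886169433594, 104.53302764892578), (60.477962493896484, 61.04557800292969), 13.565446853637695)
s rack ((691.53076171875, 109.69044494628906), (107.3782958984375, 62.64845275878906), 85.03878784179688)
s well ((680.8284912109375, 367.9364013671875), (206.6298065185547, 98.95169830322266), 88.62667083740234)
d rod 60 [ 753.5 -197.2   90.7] 154
d rod 250 [ 753.6 -197.4  331.7] 648
d rod 560 [ 753.3 -197.6  596.8] 619
d tube 300 [ 637.4 -172.7  322.1] 93
d tube 360 [ 629.9 -179.7  411.3] 929
d tube 540 [ 630.  -179.6  570.2] 805
d short ((492.0943908691406, 103.27273559570312), (61.208683013916016, 61.816184997558594), 42.64479064941406)
d rack ((690.8029174804688, 109.49502563476562), (109.39920806884766, 60.08124542236328), 84.84403991699219)
d well ((680.9229736328125, 368.7793884277344), (211.81341552734375, 98.25572967529297), 88.54351043701172)
```

View pics/hk.png

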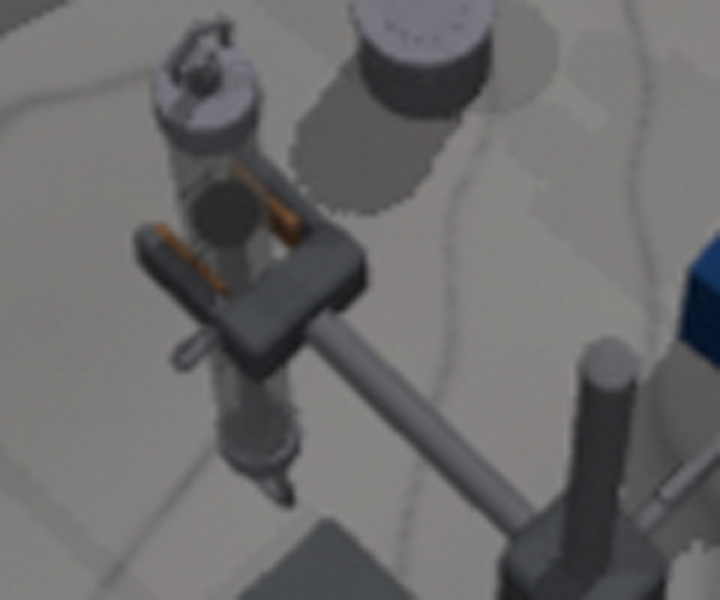

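The hook crop shows the tube at (230,300), with the hook tip emerging at (285,490). The side crop shows the hook tip at (620,455), its bend at (660,485), and the can's strap at (80,215). I place the hook axis at about (633,-171) with stand yaw near -9.8°, and the can at about (495.5,320) with yaw near 15°. Next I work out a tilted pre-grasp pose.

```bash
cat >> h.py <<'E'
from scipy.spatial.transform import Rotation as Rn
def tool(yaw,tilt):  # deg; tool leans back from direction yaw
    y,t=np.radians([yaw,tilt]); c,s=np.cos(y),np.sin(y)
    z=np.array([np.sin(t)*c,np.sin(t)*s,-np.cos(t)]); x=np.array([-s,c,0]); return np.c_[x,np.cross(z,x),z]
def go(G,yaw,tilt,back=0):
    "grasp point target G mm; prints shift in current tool axes (m) then rotvec"
    s=env.observe(); R=np.array(s['tcp_rot']); T=tool(yaw,tilt); p=np.array(G)+(19-back)*T[:,2]
    d=p-s['position']; print('target TCP',p.round(1),'now',s['position'].round(1))
    print('shift first: ',(R.T@d/1e3).round(4),' rotvec',Rn.from_matrix(R.T@T).as_rotvec().round(4),' shift in target axes',(T.T@d/1e3).round(4))
E
python3 - <<'E'
from h import *
S,D=load('scene0'),load('side0')
for n,L in(('s',S),('d',D)):
    C=cloud(L);p=L['p'].astype(int)
    for nm,m in(('orange',(p[...,0]>120)&(p[...,1]<90)&(p[...,2]<50)),('yellow',(p[...,0]>120)&(p[...,1]>110)&(p[...,2]<60))):
        Q=C[m&(abs(C[...,2]-78)<4)];print(n,nm,np.median(Q,0).round(0),len(Q))
go((436.8,304,42),14.8,30,120)
E
```

```text
s orange [331. 290.  79.] 56
s yellow [507. 439.  79.] 181
d orange [314. 282.  79.] 118
d yellow [506. 437.  80.] 212
target TCP [388.  291.1 129.5] now [272.8 562.2 230.9]
shift first:  [-0.1935  0.222   0.1015]  rotvec [-0.5016  0.1865 -0.6934]  shift in target axes [-0.2915 -0.0142  0.1089]
```

The orange can sits about 115 mm behind the strap, and the wrist camera hangs on that side. I'll use a smaller tilt of 12° and grip at 46 mm.

Run:
```python
from h import *
go((436.8,304,46),14.8,12,100)
```

```text
target TCP [420.5 299.7 125.2] now [272.8 562.2 230.9]
shift first:  [-0.1715  0.2476  0.1057]  rotvec [-0.2009  0.075  -0.7074]  shift in target axes [-0.2915  0.0522  0.1191]
```

```bash
python3 -m creep '[{"x":-0.0286,"y":0.0413,"gripper":0},{"x":-0.0286,"y":0.0413},{"x":-0.0286,"y":0.0413},{"x":-0.0286,"y":0.0413},{"x":-0.0286,"y":0.0413},{"x":-0.0286,"y":0.0413,"z":0.02},{"wx":-0.0402,"wy":0.015,"wz":-0.1415,"z":0.02},{"wx":-0.0402,"wy":0.015,"wz":-0.1415},{"wx":-0.0402,"wy":0.015,"wz":-0.1415},{"wx":-0.0402,"wy":0.015,"wz":-0.1415},{"wx":-0.0402,"wy":0.015,"wz":-0.1415},{"gripper":0}]' 110
python3 - <<'E'
from h import *
p,d,i=snap('wrist','w1')
go((436.8,304,46),14.8,12,100)
print(np.array(i['pose']).round(3).tolist(), env.observe()['contact_force'],env.observe()['qpos'].round(2))
E
```

```text
target TCP [420.5 299.7 125.2] now [272.8 562.2 231. ]
shift first:  [-0.1716  0.2475  0.1058]  rotvec [-0.2009  0.075  -0.7074]  shift in target axes [-0.2915  0.0522  0.1192]
[[0.436, -0.85, -0.296, 196.909], [0.9, 0.412, 0.144, 598.988], [-0.001, -0.329, 0.944, 374.177], [0.0, 0.0, 0.0, 1.0]] [-0.20545529  0.09224214 -0.50572837] [ 1.01  0.49  1.56  0.    1.09 -0.11]$[0]: bad value
```

View pics/w1.png

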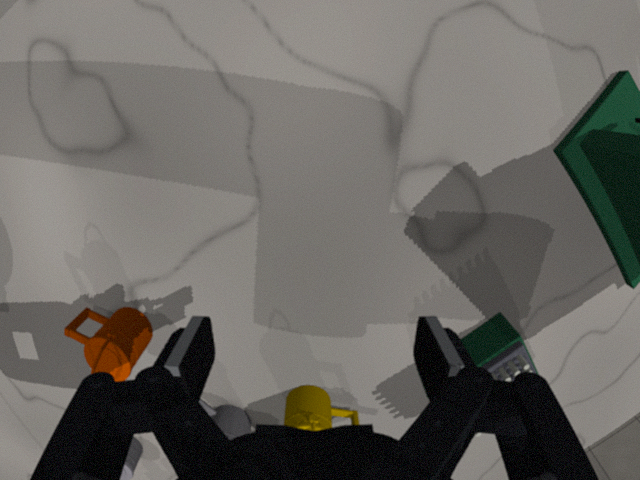

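The command was refused and the arm did not move. This wrist view is from the start pose: the gripper frames the bench, the orange can is at (115,340), and the steel can is mostly hidden.

```bash
python3 -m creep '[{"gripper":0.0}]' 110; python3 -m creep '[{"x":-0.029,"y":0.041}]'; python3 -m creep --help | head -20
```

```text
$[0]: bad value
$[0]: bad value
invalid input: not JSON, or not a number
```

```bash
python3 -m creep '[{"x":-0.029,"y":0.041,"z":0,"wx":0,"wy":0,"wz":0,"gripper":0}]' 110
```

```text
t: 0.32
position: [296.4, 519.2, 230.7]
tcp_rot: [[0.434, 0.901, -0.0], [0.901, -0.434, 0.0], [0.0, -0.0, -1.0]]
contact_force: [1.3, -1.6, -0.0]
finger_gap: 0.819
```

```bash
python3 -m creep '[{"x":-0.029,"y":0.041,"z":0,"wx":0,"wy":0,"wz":0,"gripper":0},{"x":-0.029,"y":0.041,"z":0,"wx":0,"wy":0,"wz":0,"gripper":0},{"x":-0.029,"y":0.041,"z":0,"wx":0,"wy":0,"wz":0,"gripper":0},{"x":-0.029,"y":0.041,"z":0,"wx":0,"wy":0,"wz":0,"gripper":0},{"x":-0.029,"y":0.041,"z":0.02,"wx":0,"wy":0,"wz":0,"gripper":0},{"x":0,"y":0,"z":0.02,"wx":-0.04,"wy":0.015,"wz":-0.141,"gripper":0},{"x":0,"y":0,"z":0,"wx":-0.04,"wy":0.015,"wz":-0.141,"gripper":0},{"x":0,"y":0,"z":0,"wx":-0.04,"wy":0.015,"wz":-0.141,"gripper":0},{"x":0,"y":0,"z":0,"wx":-0.04,"wy":0.015,"wz":-0.141,"gripper":0},{"x":0,"y":0,"z":0,"wx":-0.04,"wy":0.015,"wz":-0.141,"gripper":0},{"x":0,"y":0,"z":0,"wx":0,"wy":0,"wz":0,"gripper":0}]'
python3 - <<'E'
from h import *
p,d,i=snap('wrist','w2')
go((436.8,304,46),14.8,12,100)
print(np.array(i['pose']).round(3).tolist(), env.observe()['qpos'].round(2))
E
```

```text
t: 1.7
position: [417.8, 298.2, 191.3]
tcp_rot: [[-0.252, 0.947, 0.2], [0.968, 0.247, 0.053], [0.001, 0.207, -0.978]]
contact_force: [-0.4, 0.2, 0.7]
finger_gap: 0.5
target TCP [420.5 299.7 125.2] now [418.1 298.3 191.4]
shift first:  [ 0.0006 -0.0111  0.0653]  rotvec [-0.0009 -0.0004 -0.0057]  shift in target axes [ 0.0007 -0.0112  0.0653]
[[-0.252, -0.828, -0.501, 309.367], [0.968, -0.216, -0.131, 269.487], [0.001, -0.517, 0.856, 313.981], [0.0, 0.0, 0.0, 1.0]] [ 0.52  0.33  1.99 -0.09  0.62 -1.24]
```

View pics/w2.png

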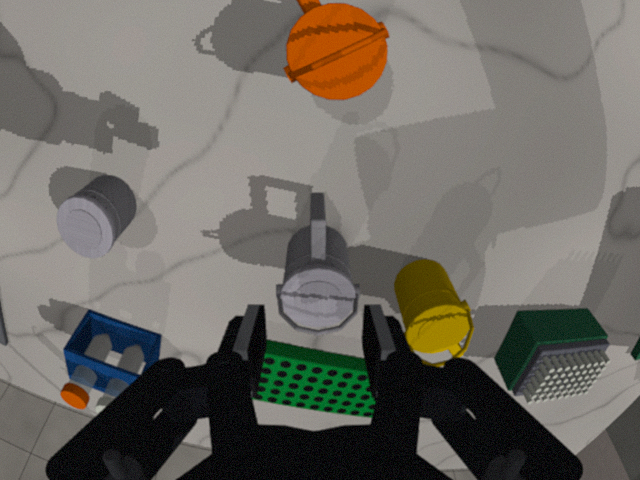

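```bash
cat >> h.py <<'E'
def fish(L,u,v):
    a=np.array([u-L['cx'],v-L['cy']])/L['fx']; r=np.hypot(*a); s=np.sin(r)/max(r,1e-9)
    return L['pose'][:3,3],L['pose'][:3,:3]@np.array([a[0]*s,-a[1]*s,-np.cos(r)])
def fz(L,u,v,z):
    o,d=fish(L,u,v); return (o+d*(z-o[2])/d[2]).round(1)
E
python3 - <<'E'
from h import *
L=load('w2')
print('strap top edge',fz(L,318,222,66),'mid L/R',fz(L,311,222,66),fz(L,325,222,66),'bottom',fz(L,317.5,194,10))
print('lid',[fz(L,u,v,78) for u,v in((277.5,296),(358,296),(318,265),(318,332))])
print('bail feet',fz(L,279,294,90),fz(L,356,301,90))
a=cv2.resize(L['p'][180:340,260:380],None,fx=5,fy=3.75,interpolation=2); cv2.imwrite('pics/w2c.png',a[:,:,::-1])
E
```

```text
strap top edge [433.8 305.3  66. ] mid L/R [435.2 300.2  66. ] [432.5 310.4  66. ] bottom [434.9 305.8  10. ]
lid [array([501.8, 289.1,  78. ]), array([485.2, 352.9,  78. ]), array([463.7, 313.2,  78. ]), array([533. , 331.8,  78. ])]
bail feet [489.7 288.9  90. ] [481.5 348.7  90. ]
```

View pics/w2c.png

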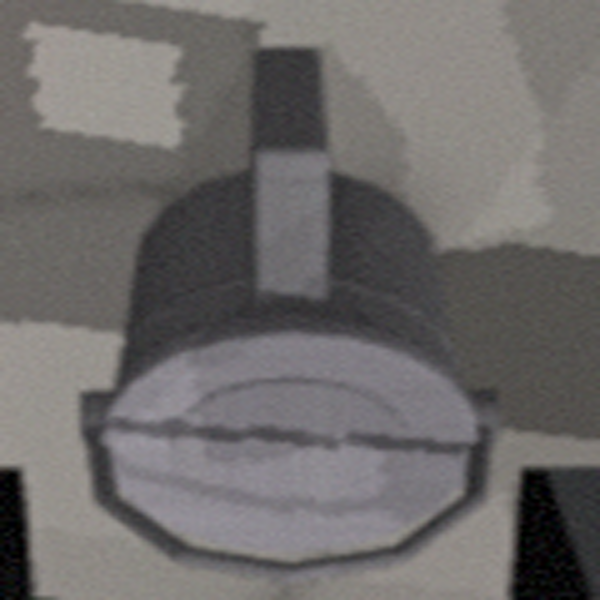

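The crop shows the strap's top bar edge at (318.5,220) in the full frame, 15 px wide and aligned with the tool. The bail arch spans the lid with its crown at (319,328). The strap centre comes out at about (437,305.8) with yaw 14.6°, which agrees with the earlier estimate.

Run:
```python
from h import *
L=load('w2'); print('crown',fz(L,319,328,116))
go((437.5,305.6,46),14.6,12,0)
```

```text
crown [492.8 321.4 116. ]
target TCP [441.3 306.6  27.4] now [418.1 298.3 191.4]
shift first:  [ 0.002  -0.01    0.1655]  rotvec [-0.0009 -0.0011 -0.0023]  shift in target axes [ 0.0022 -0.0101  0.1655]
```

```bash
python3 -m creep '[{"x":0.002,"y":-0.01,"z":0.02,"wx":0,"wy":0,"wz":0,"gripper":0},{"x":0,"y":0,"z":0.03,"wx":0,"wy":0,"wz":0,"gripper":0},{"x":0,"y":0,"z":0.03,"wx":0,"wy":0,"wz":0,"gripper":0},{"x":0,"y":0,"z":0.03,"wx":0,"wy":0,"wz":0,"gripper":0},{"x":0,"y":0,"z":0,"wx":0,"wy":0,"wz":0,"gripper":0}]'; python3 -m creep '[{"x":0,"y":0,"z":0.02,"wx":0,"wy":0,"wz":0,"gripper":0},{"x":0,"y":0,"z":0.02,"wx":0,"wy":0,"wz":0,"gripper":0},{"x":0,"y":0,"z":0.0155,"wx":0,"wy":0,"wz":0,"gripper":0},{"x":0,"y":0,"z":0,"wx":0,"wy":0,"wz":0,"gripper":0},{"x":0,"y":0,"z":0,"wx":0,"wy":0,"wz":0,"gripper":0}]'
python3 - <<'E'
from h import *
go((437.5,305.6,46),14.6,12,0)
p,d,i=snap('wrist','w3')
s=env.observe();print(s['contact_force'],s['torque'])
E
```

```text
t: 2.38
position: [430.1, 303.4, 80.0]
tcp_rot: [[-0.25, 0.948, 0.197], [0.968, 0.245, 0.051], [0.0, 0.204, -0.979]]
contact_force: [-1.2, -0.3, 0.0]
finger_gap: 0.5
t: 3.0
position: [441.6, 306.8, 28.0]
tcp_rot: [[-0.253, 0.946, 0.201], [0.967, 0.247, 0.054], [0.001, 0.208, -0.978]]
contact_force: [-0.8, -0.1, 0.3]
finger_gap: 0.497
target TCP [441.3 306.6  27.4] now [441.6 306.8  28. ]
shift first:  [-0.0002 -0.0004  0.0005]  rotvec [ 0.0004 -0.0014  0.0006]  shift in target axes [-0.0002 -0.0004  0.0005]
[ 0.2101952  -0.6932168  -0.61035168] [-0.01317806  0.08794246  0.05878101]
```

View pics/w3.png

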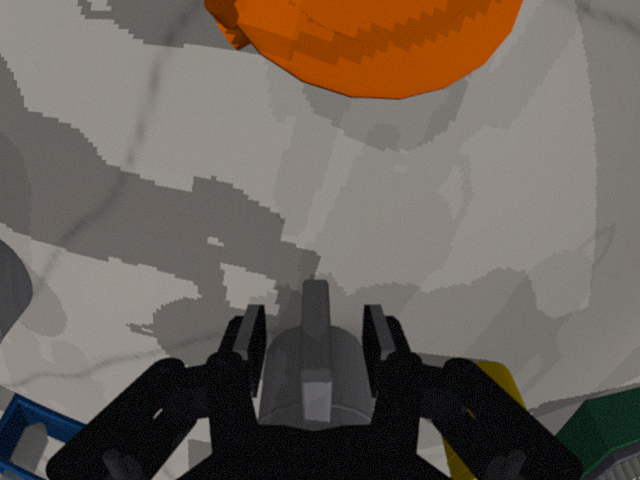

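The strap (316,330) is centred between the fingers and nothing is touched. Next I grip it and lift.

```bash
python3 -m creep '[{"x":0,"y":0,"z":0,"wx":0,"wy":0,"wz":0,"gripper":1},{"x":0,"y":0,"z":0,"wx":0,"wy":0,"wz":0,"gripper":1},{"x":0,"y":0,"z":0,"wx":0,"wy":0,"wz":0,"gripper":1},{"x":0,"y":0,"z":0,"wx":0,"wy":0,"wz":0,"gripper":1},{"x":0,"y":0,"z":0,"wx":0,"wy":0,"wz":0,"gripper":1},{"x":0,"y":0,"z":0,"wx":0,"wy":0,"wz":0,"gripper":1}]' 110; python3 -m creep '[{"x":0,"y":0.002,"z":-0.01,"wx":0,"wy":0,"wz":0,"gripper":1},{"x":0,"y":0.002,"z":-0.01,"wx":0,"wy":0,"wz":0,"gripper":1},{"x":0,"y":0.004,"z":-0.02,"wx":0,"wy":0,"wz":0,"gripper":1},{"x":0,"y":0.004,"z":-0.02,"wx":0,"wy":0,"wz":0,"gripper":1},{"x":0,"y":0.004,"z":-0.02,"wx":0,"wy":0,"wz":0,"gripper":1},{"x":0,"y":0,"z":0,"wx":0,"wy":0,"wz":0,"gripper":1},{"x":0,"y":0,"z":0,"wx":0,"wy":0,"wz":0,"gripper":1},{"x":0,"y":0,"z":0,"wx":0,"wy":0,"wz":0,"gripper":1}]';python3 - <<'E'
from h import *
for k in range(8):
    s=env.observe();print(s['contact_force'].round(2),s['torque'].round(3)); env.camera('side') if k<7 else 0
snap('wrist','w4');snap('side','d4')
L=load('d4'); a=cv2.resize(L['p'][150:300,240:400],None,fx=4,fy=4,interpolation=2)
b=load('w4')['p'][200:480,180:460]; b=cv2.resize(b,None,fx=0.57,fy=0.57)
a[-160:,-160:]=b[:160,:160]; cv2.imwrite('pics/d4c.png',a[:,:,::-1])
E
```

```text
t: 3.8
position: [441.5, 306.8, 27.9]
tcp_rot: [[-0.253, 0.946, 0.201], [0.967, 0.248, 0.054], [0.001, 0.208, -0.978]]
contact_force: [-2.1, 0.1, 5.8]
finger_gap: 0.122
t: 4.8
position: [440.2, 306.2, 108.1]
tcp_rot: [[-0.253, 0.947, 0.199], [0.967, 0.248, 0.053], [0.001, 0.206, -0.978]]
contact_force: [-0.1, 0.9, -3.4]
finger_gap: 0.121
[-0.12  0.85 -3.4 ] [-0.112  0.409  0.016]
[ 0.01 -0.19 -2.73] [-0.175  0.428 -0.022]
[-0.84  0.42 -3.24] [-0.1    0.43   0.005]
[-0.04  0.54 -4.63] [-0.079  0.482  0.003]
[ 0.04  0.87 -3.17] [-0.079  0.427  0.008]
[ 0.75  0.23 -4.6 ] [-0.131  0.444 -0.006]
[-0.06 -0.07 -3.58] [-0.105  0.376 -0.033]
[ 0.24  0.25 -3.23] [-0.125  0.405 -0.049]
```

View pics/d4c.png

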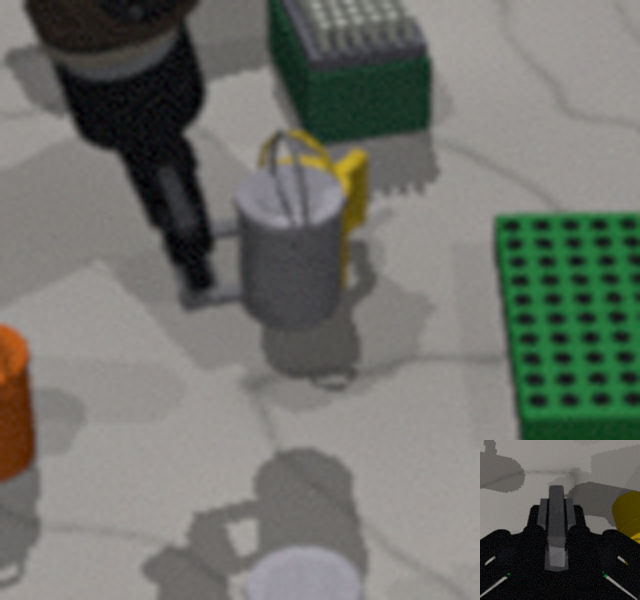

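The can hangs upright in the grip (crop lid at (290,195)), clear of everything, and the load reads about 3.5 N. Next I check its tilt and work out the transit to 70 mm in front of the hook.

```bash
snip=1
python3 - <<'E'
from h import *
scn=snap('scene','s4')
s=env.observe(); print(s['position'],s['tcp_rot'].round(3).tolist())
for f in('s4','d4'):
    C=cloud(load(f)); Q=C[(abs(C[...,2]-158)<9)&(np.hypot(C[...,0]-495,C[...,1]-321)<30)]
    A=np.c_[Q[:,:2]-[495,321],np.ones(len(Q))]
    c=None; m=np.ones(len(Q),bool)
    for _ in range(4): c=np.linalg.lstsq(A[m],Q[m,2],rcond=None)[0]; m=abs(Q[:,2]-A@c)<2.5
    print(f,'slope',c[:2].round(3),'z',c[2].round(1),m.sum(),len(Q), 'ctr',((Q[m].min(0)+Q[m].max(0))/2).round(1))
    B=C[(C[...,2]>185)&(C[...,2]<202)&(np.hypot(C[...,0]-495,C[...,1]-321)<25)]; print('bail',B.mean(0).round(1),B[:,2].max().round(1) if len(B) else 0,len(B))
E
```

```text
[440.53478776 306.36411424 108.89097508] [[-0.253, 0.946, 0.201], [0.967, 0.247, 0.054], [0.001, 0.208, -0.978]]
s4 slope [-0.009  0.003] z 159.2 225 313 ctr [495.5 320.8 159.3]
bail [495.8 315.7 194.3] 201.7 25
d4 slope [-0.013  0.036] z 160.0 247 328 ctr [494.5 320.  160. ]
bail [496.  315.8 193.7] 200.1 30
```

```bash
python3 -m creep '[{"x":0,"y":0.0035,"z":-0.0166,"wx":0,"wy":0,"wz":0,"gripper":1},{"x":0,"y":0.0057,"z":-0.0266,"wx":0,"wy":0,"wz":0,"gripper":1},{"x":0,"y":0.0057,"z":-0.0266,"wx":0,"wy":0,"wz":0,"gripper":1},{"x":0,"y":0.0057,"z":-0.0266,"wx":0,"wy":0,"wz":0,"gripper":1},{"x":-0.0102,"y":0.0047,"z":-0.0269,"wx":0,"wy":0,"wz":0,"gripper":1},{"x":-0.025,"y":0.0006,"z":-0.0108,"wx":0,"wy":0,"wz":0,"gripper":1},{"x":-0.0352,"y":-0.0037,"z":-0.0008,"wx":0,"wy":0,"wz":0,"gripper":1},{"x":-0.0352,"y":-0.0037,"z":-0.0008,"wx":0,"wy":0,"wz":0,"gripper":1},{"x":-0.0352,"y":-0.0037,"z":-0.0008,"wx":0,"wy":0,"wz":0,"gripper":1},{"x":-0.0352,"y":-0.0037,"z":-0.0008,"wx":0,"wy":0,"wz":0,"gripper":1},{"x":-0.0352,"y":-0.0037,"z":-0.0008,"wx":0,"wy":0,"wz":0,"gripper":1},{"x":-0.0352,"y":-0.0037,"z":-0.0008,"wx":0,"wy":0,"wz":0,"gripper":1}]';python3 - <<'E'
from h import *
s=env.observe(); d=np.array([508,-149.3,245])-s['position']; print(d.round(1),(s['tcp_rot'].T@d).round(1),s['contact_force'],s['qpos'].round(2))
E
```

```text
t: 6.8
position: [478.4, 60.3, 245.4]
tcp_rot: [[-0.253, 0.946, 0.201], [0.967, 0.248, 0.054], [0.001, 0.208, -0.978]]
contact_force: [-0.3, -0.8, -2.7]
finger_gap: 0.122
[  29.6 -209.6   -0.4] [-210.2  -24.    -4.9] [-0.30845453 -0.80064942 -2.72314815] [-0.05  0.2   2.    0.09  0.74 -1.93]
```

```bash
python3 -m creep '[{"x":-0.035,"y":-0.004,"z":-0.0008,"wx":0,"wy":0,"wz":0,"gripper":1},{"x":-0.035,"y":-0.004,"z":-0.0008,"wx":0,"wy":0,"wz":0,"gripper":1},{"x":-0.035,"y":-0.004,"z":-0.0008,"wx":0,"wy":0,"wz":0,"gripper":1},{"x":-0.035,"y":-0.004,"z":-0.0008,"wx":0,"wy":0,"wz":0,"gripper":1},{"x":-0.035,"y":-0.004,"z":-0.0008,"wx":0,"wy":0,"wz":0,"gripper":1},{"x":-0.02,"y":-0.0024,"z":-0.0005,"wx":0,"wy":0,"wz":0,"gripper":1},{"x":-0.0152,"y":-0.0016,"z":-0.0004,"wx":0,"wy":0,"wz":0,"gripper":1},{"x":0,"y":0,"z":0,"wx":0,"wy":-0.022,"wz":0.104,"gripper":1},{"x":0,"y":0,"z":0,"wx":0,"wy":-0.022,"wz":0.104,"gripper":1},{"x":0,"y":0,"z":0,"wx":0,"wy":-0.022,"wz":0.104,"gripper":1},{"x":0,"y":0,"z":0,"wx":0,"wy":-0.022,"wz":0.104,"gripper":1},{"x":0,"y":0,"z":0,"wx":0,"wy":0,"wz":0,"gripper":1},{"x":0,"y":0,"z":0,"wx":0,"wy":0,"wz":0,"gripper":1}]';python3 - <<'E'
from h import *
s=env.observe(); d=np.array([508,-149.3,245])-s['position']; print(d.round(1),s['contact_force'],s['qpos'].round(2))
T=tool(-9.8,12);print(Rn.from_matrix(s['tcp_rot'].T@T).as_rotvec().round(4))
snap('side','d5');snap('scene','s5');snap('wrist','w5')
a=load('d5')['p'];print(a.shape)
x=cv2.resize(a[260:360,340:460],None,fx=6.6,fy=6,interpolation=2);cv2.imwrite('pics/d5c.png',x[:,:,::-1])
E
```

```text
t: 8.43
position: [508.1, -147.9, 244.9]
tcp_rot: [[0.166, 0.965, 0.205], [0.986, -0.163, -0.033], [0.001, 0.207, -0.978]]
contact_force: [0.2, -0.1, -3.4]
finger_gap: 0.121
[-0.1 -1.4  0.1] [ 0.19670477 -0.11364185 -3.37890062] [-0.44  0.27  1.9   0.08  0.77 -1.89]
[-0.0008 -0.0022  0.004 ]
(480, 640, 3)
```

View pics/d5c.png

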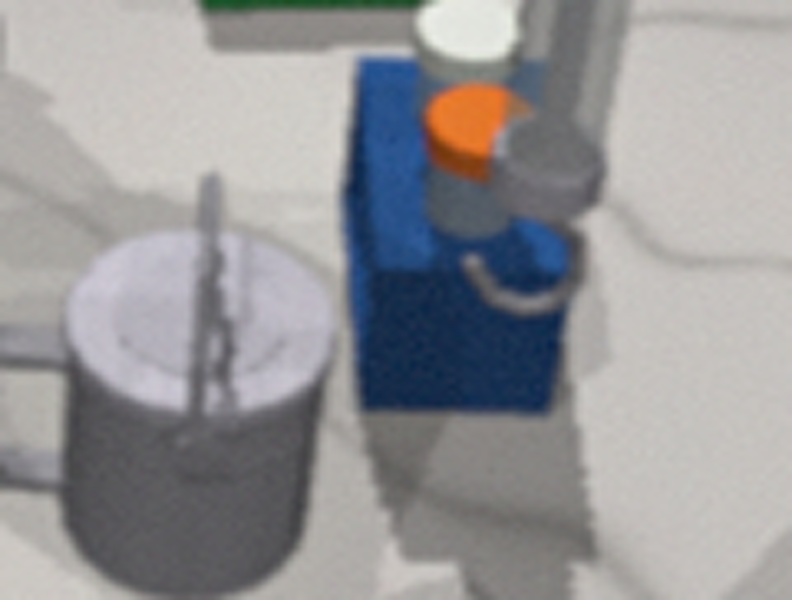

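The side crop shows the bail crown at (209,175), which is frame pixel (371.7,289.2). The hook tip is at (411.2,303.5) and the bend bottom at (419.5,310.5). The can is level and about 70 mm short of the hook. Now I compare predicted and observed projections in both cameras.

```bash
cat >> h.py <<'E'
def proj(L,P):
    q=L['pose'][:3,:3].T@(np.array(P)-L['pose'][:3,3]); return np.array([L['cx']+L['fx']*q[0]/-q[2],L['cy']-L['fy']*q[1]/-q[2]]).round(1)
E
python3 - <<'E'
from h import *
S,D=load('s5'),load('d5')
p=env.observe()['position']; ux=np.array([.985,-.170,0]); uy=np.array([.17,.985,0]); k=np.array([0,0,1])
cr=p+56.9*ux+[0,0,86.1]; print('crown pred',cr.round(1))
print('crown top proj',proj(D,cr+[0,0,4]),proj(S,cr+[0,0,4]))
h=np.array([633,-171,312])
for n,q in(('seat bottom',h-4*k),('seat',h-2*k),('tip',h-12.5*ux+13*k),('shank',h+10*ux+10*k)): print(n,proj(D,q),proj(S,q))
for L,n in((S,'s'),(D,'d')):
    C=cloud(L); q=C-cr; a=q@ux;b=q@uy;z=q[...,2]
    m=(abs(a)<20)&(abs(b)<25)&(z>-12)&(z<12); print(n,'bail pts',m.sum(),a[m].mean().round(1),np.median(b[m]).round(1),np.percentile(z[m],[50,90,100]).round(1) if m.any() else 0)
    lid=(np.hypot(a,b)<40)&(abs(z+36)<6); Q=np.stack([a,b,z],-1)[lid];print(' lid ctr',((np.percentile(Q,1,0)+np.percentile(Q,99,0))/2).round(1),np.median(Q[:,2]).round(1))
    q=C-h; a=q@ux;b=q@uy;z=q[...,2]
    m=(abs(a)<20)&(abs(b)<15)&(z>-12)&(z<25); v,u=np.nonzero(m)
    print(' hook pts',m.sum()); 
    for i in range(0,len(u),max(1,len(u)//14)): print('  ',u[i],v[i],a[v[i],u[i]].round(1),b[v[i],u[i]].round(1),z[v[i],u[i]].round(1))
x=cv2.resize(S['p'][270:370,240:360],None,fx=6.6,fy=6,interpolation=2)
y=cv2.resize(D['p'][280:320,355:435],None,fx=5,fy=5,interpolation=2)
cv2.imwrite('pics/s5c.png',x[:,:,::-1])
E
```

```text
crown pred [ 564.1 -157.8  331. ]
crown top proj [371.6 295.2] [268.3 305.3]
seat bottom [418.1 312.6] [294.3 336.3]
seat [418.3 311.7] [294.3 335.9]
tip [410.8 304. ] [289.2 328.5]
shank [426.1 306.7] [297.7 337.4]
s bail pts 45 0.1 -6.4 [1.2 3.4 5. ]
 lid ctr [  0.   -4.3 -35.9] -35.2
 hook pts 17
   292 335 -3.7 -2.1 -0.1
   293 335 -1.7 -1.3 2.2
   294 335 0.3 -0.5 4.5
   293 336 -0.6 -2.4 1.0
   294 336 0.8 -1.2 1.6
   295 336 1.8 0.3 0.6
   296 336 9.3 -2.7 22.0
   297 336 11.4 -2.0 24.7
   298 336 11.7 0.0 21.3
   294 337 2.6 -2.8 2.9
   295 337 4.2 -1.7 4.1
   297 337 10.7 -1.8 17.7
   298 337 11.7 -0.3 16.6
   295 338 5.3 -2.7 2.7
   296 338 8.0 -2.4 7.9
   297 338 11.1 -2.4 14.3
   298 338 12.1 -0.9 13.2
d bail pts 70 -0.5 -10.0 [0.  3.8 5.3]
 lid ctr [ -0.8  -0.6 -36.5] -35.2
 hook pts 78
   428 300 11.1 0.4 23.9
   427 302 9.6 -3.3 23.3
   426 303 8.6 -2.5 20.3
   412 304 -10.8 -1.1 14.3
   411 305 -11.9 -0.1 11.0
   411 306 -11.9 -1.5 10.4
   412 307 -10.5 -3.4 10.5
   427 307 11.1 -1.6 11.2
   424 308 7.2 -0.7 7.6
   414 309 -6.8 -0.1 3.0
   423 309 6.3 0.9 3.6
   415 310 -5.3 -1.8 2.9
   420 310 2.2 0.6 1.3
   425 310 8.9 -2.0 5.0
   420 311 2.1 -1.7 1.6
   418 312 -0.8 -3.7 1.3
```

The depth points agree with the plan. The hook tip is at about -12 mm and the seat is within +1 to 2 mm of 312. The bail lies on the hook line within about 2 mm. I'll raise 1 mm and advance.

```bash
python3 -m creep '[{"x":0,"y":0.0102,"z":0.001,"wx":0,"wy":0,"wz":0,"gripper":1},{"x":0,"y":0.0147,"z":0.0031,"wx":0,"wy":0,"wz":0,"gripper":1},{"x":0,"y":0.0147,"z":0.0031,"wx":0,"wy":0,"wz":0,"gripper":1},{"x":0,"y":0.0068,"z":0.0015,"wx":0,"wy":0,"wz":0,"gripper":1},{"x":0,"y":0,"z":0,"wx":0,"wy":0,"wz":0,"gripper":1},{"x":0,"y":0,"z":0,"wx":0,"wy":0,"wz":0,"gripper":1}]';cat > chk.py <<'E'
from h import *
import sys
snap('side',sys.argv[1]);snap('scene',sys.argv[1]+'s')
p=env.observe()['position']; ux=np.array([.985,-.170,0]); uy=np.array([.17,.985,0]); k=np.array([0,0,1])
h=np.array([633,-171,312]); cr=p+56.9*ux+[0,0,86.1]-h
print('crown rel seat0 (a,b,z)',(cr@ux).round(1),(cr@uy).round(1),cr[2].round(1))
for f in(sys.argv[1],sys.argv[1]+'s'):
    L=load(f); C=cloud(L)-h; a=C@ux;b=C@uy;z=C[...,2]; c=cr@ux
    for nm,m in(('hook tip',(abs(a+12)<4)&(abs(b)<8)&(abs(z-(0 if len(sys.argv)<3 else float(sys.argv[2]))-10)<8)),('bail mid',(abs(a-c)<7)&(b<-4)&(b>-22)&(abs(z-cr[2])<14)),('lid',(np.hypot(a-c,b)<30)&(abs(z-cr[2]+36)<6))):
        if m.any(): print(f,nm,m.sum(),'a',a[m].mean().round(1),'b',b[m].mean().round(1),'z mean/max',z[m].mean().round(1),z[m].max().round(1))
E
python3 chk.py d6
```

```text
t: 9.32
position: [554.3, -155.9, 245.8]
tcp_rot: [[0.168, 0.964, 0.204], [0.986, -0.165, -0.033], [0.001, 0.207, -0.978]]
contact_force: [0.2, -0.2, -3.0]
finger_gap: 0.123
crown rel seat0 (a,b,z) -23.2 1.5 20.1
d6 hook tip 18 a -10.9 b -1.0 z mean/max 11.1 15.0
d6 bail mid 43 a -23.6 b -14.8 z mean/max 15.7 24.1
d6 lid 908 a -24.0 b -3.5 z mean/max -15.3 -10.0
d6s bail mid 24 a -22.9 b -13.3 z mean/max 18.2 23.4
d6s lid 453 a -22.3 b -6.9 z mean/max -15.3 -10.8
```

```bash
python3 -m creep '[{"x":0,"y":0.005,"z":0.0015,"wx":0,"wy":0,"wz":0,"gripper":1},{"x":0,"y":0.005,"z":0.001,"wx":0,"wy":0,"wz":0,"gripper":1},{"x":0,"y":0.005,"z":0.001,"wx":0,"wy":0,"wz":0,"gripper":1},{"x":0,"y":0.005,"z":0.001,"wx":0,"wy":0,"wz":0,"gripper":1},{"x":0,"y":0,"z":0,"wx":0,"wy":0,"wz":0,"gripper":1},{"x":0,"y":0,"z":0,"wx":0,"wy":0,"wz":0,"gripper":1}]'; python3 chk.py d7
python3 - <<'E'
from h import *
D=load('d7')['p'];S=load('d7s')['p']
x=cv2.resize(D[270:350,365:465],None,fx=8,fy=7.5,interpolation=2)
y=cv2.resize(S[300:350,265:315],None,fx=4,fy=4,interpolation=2); x[-200:,-200:]=y
cv2.imwrite('pics/d7c.png',x[:,:,::-1])
s=env.observe();print(s['contact_force'],s['torque'])
E
```

```text
t: 10.18
position: [574.7, -159.4, 245.6]
tcp_rot: [[0.168, 0.964, 0.204], [0.986, -0.165, -0.034], [0.001, 0.207, -0.978]]
contact_force: [0.0, 1.0, -4.3]
finger_gap: 0.123
crown rel seat0 (a,b,z) -2.6 1.5 19.8
d7 hook tip 18 a -10.9 b -1.0 z mean/max 11.1 15.7
d7 bail mid 42 a -2.9 b -13.7 z mean/max 16.2 22.6
d7 lid 890 a -3.0 b -3.8 z mean/max -15.6 -11.0
d7s bail mid 20 a -2.5 b -15.0 z mean/max 17.0 22.3
d7s lid 577 a 2.2 b -2.8 z mean/max -15.5 -10.4
[ 0.15692497  0.36535988 -3.28132572] [0.07683116 0.40264146 0.00140108]
```

View pics/d7c.png

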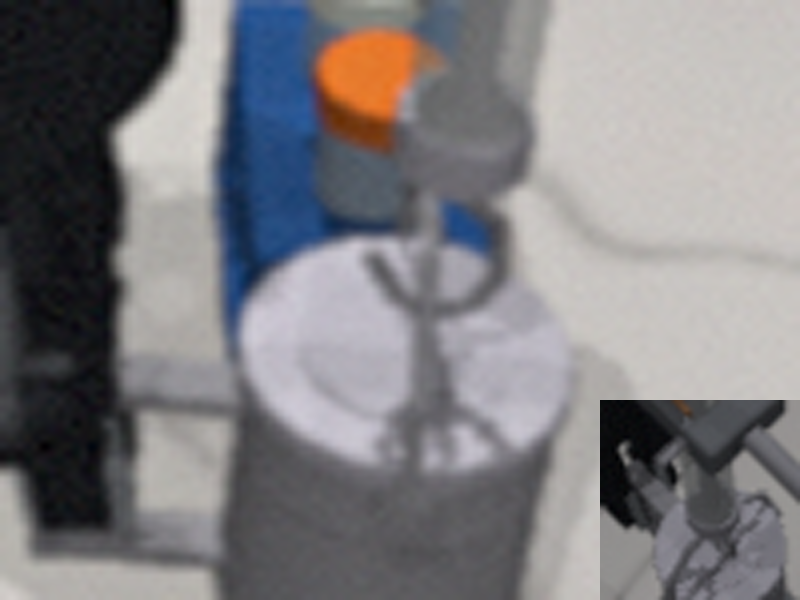

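The last allowed view shows the bail in the hook's mouth at crop (425,290), between the tip (375,260) and the shank (500,250). I'll lower in steps, reading the force and following the hook by depth.

```bash
python3 -m creep '[{"x":-0.0005,"y":-0.001,"z":0.005,"wx":0,"wy":0,"wz":0,"gripper":1},{"x":-0.0005,"y":-0.001,"z":0.005,"wx":0,"wy":0,"wz":0,"gripper":1},{"x":0,"y":0.0,"z":0.0052,"wx":0,"wy":0,"wz":0,"gripper":1},{"x":0,"y":0.0,"z":0.0052,"wx":0,"wy":0,"wz":0,"gripper":1},{"x":0,"y":-0.001,"z":0.005,"wx":0,"wy":0,"wz":0,"gripper":1},{"x":0,"y":-0.001,"z":0.005,"wx":0,"wy":0,"wz":0,"gripper":1},{"x":0,"y":-0.001,"z":0.005,"wx":0,"wy":0,"wz":0,"gripper":1},{"x":0,"y":-0.001,"z":0.005,"wx":0,"wy":0,"wz":0,"gripper":1},{"x":0,"y":0,"z":0,"wx":0,"wy":0,"wz":0,"gripper":1},{"x":0,"y":0,"z":0,"wx":0,"wy":0,"wz":0,"gripper":1}]'
cat > rd.py <<'E'
from h import *
F=[]
for k in range(6):
    s=env.observe();F.append(np.r_[s['contact_force'],s['torque']]); env.camera('wrist')
F=np.array(F);print('F,T mean',F.mean(0).round(3),'std',F.std(0).round(2))
E
python3 rd.py; python3 chk.py d8 -20
```

```text
t: 11.52
position: [577.2, -160.9, 205.1]
tcp_rot: [[0.168, 0.964, 0.205], [0.986, -0.165, -0.034], [0.001, 0.207, -0.978]]
contact_force: [0.2, -0.0, -1.6]
finger_gap: 0.121
F,T mean [ 0.388 -0.323 -2.124  0.034  0.324 -0.016] std [0.32 0.44 0.32 0.04 0.02 0.02]
crown rel seat0 (a,b,z) 0.1 0.5 -20.9
d8 hook tip 16 a -11.2 b -1.3 z mean/max -10.5 -6.1
d8 bail mid 42 a -0.4 b -14.0 z mean/max -23.7 -15.8
d8 lid 912 a -0.1 b -2.5 z mean/max -55.9 -51.7
d8s hook tip 4 a -9.8 b -1.4 z mean/max -13.9 -8.3
d8s bail mid 23 a 0.0 b -13.5 z mean/max -22.6 -15.7
d8s lid 607 a 3.4 b -1.8 z mean/max -56.1 -51.0
```

The hook follows at about 21 mm drawn, and the hand still carries about 2.1 N. I keep lowering.

```bash
python3 -m creep '[{"x":0,"y":-0.001,"z":0.005,"wx":0,"wy":0,"wz":0,"gripper":1},{"x":0,"y":-0.001,"z":0.005,"wx":0,"wy":0,"wz":0,"gripper":1},{"x":0,"y":-0.001,"z":0.005,"wx":0,"wy":0,"wz":0,"gripper":1},{"x":0,"y":-0.001,"z":0.005,"wx":0,"wy":0,"wz":0,"gripper":1},{"x":0,"y":-0.001,"z":0.005,"wx":0,"wy":0,"wz":0,"gripper":1},{"x":0,"y":-0.001,"z":0.005,"wx":0,"wy":0,"wz":0,"gripper":1},{"x":0,"y":0,"z":0,"wx":0,"wy":0,"wz":0,"gripper":1},{"x":0,"y":0,"z":0,"wx":0,"wy":0,"wz":0,"gripper":1}]'; sed -i 's/range(6)/range(16)/' rd.py; python3 rd.py; python3 chk.py d9 -50
```

```text
t: 12.92
position: [577.5, -160.9, 174.5]
tcp_rot: [[0.168, 0.964, 0.205], [0.986, -0.165, -0.034], [0.001, 0.207, -0.978]]
contact_force: [-0.2, -0.7, -1.2]
finger_gap: 0.119
F,T mean [-0.191 -0.471 -0.842 -0.023  0.217 -0.045] std [0.52 0.54 0.42 0.03 0.02 0.04]
crown rel seat0 (a,b,z) 0.4 0.5 -51.5
d9 hook tip 13 a -10.9 b -0.7 z mean/max -41.7 -37.6
d9 bail mid 37 a -0.3 b -14.5 z mean/max -54.6 -47.5
d9 lid 874 a 0.4 b -2.4 z mean/max -86.5 -82.1
d9s hook tip 7 a -10.3 b -0.6 z mean/max -40.4 -35.6
d9s bail mid 21 a 0.2 b -13.2 z mean/max -53.3 -48.2
d9s lid 580 a 3.2 b -1.0 z mean/max -86.6 -81.6
```

```bash
python3 -m creep '[{"x":0,"y":-0.001,"z":0.005,"wx":0,"wy":0,"wz":0,"gripper":1},{"x":0,"y":-0.001,"z":0.005,"wx":0,"wy":0,"wz":0,"gripper":1},{"x":0,"y":-0.001,"z":0.004,"wx":0,"wy":0,"wz":0,"gripper":1},{"x":0,"y":0,"z":0,"wx":0,"wy":0,"wz":0,"gripper":1},{"x":0,"y":0,"z":0,"wx":0,"wy":0,"wz":0,"gripper":1},{"x":0,"y":0,"z":0,"wx":0,"wy":0,"wz":0,"gripper":1}]'; sed -i 's/range(16)/range(36)/' rd.py; python3 rd.py; python3 chk.py d10 -65
```

```text
t: 14.58
position: [577.5, -160.9, 160.2]
tcp_rot: [[0.168, 0.964, 0.205], [0.986, -0.165, -0.034], [0.001, 0.208, -0.978]]
contact_force: [0.9, -1.2, -0.6]
finger_gap: 0.122
F,T mean [ 1.084 -0.875 -0.315 -0.065  0.023 -0.06 ] std [0.46 0.46 0.52 0.03 0.03 0.03]
crown rel seat0 (a,b,z) 0.4 0.6 -65.9
d10 hook tip 13 a -11.0 b -0.7 z mean/max -55.8 -51.9
d10 bail mid 36 a -0.4 b -13.3 z mean/max -68.4 -59.3
d10 lid 872 a 0.2 b -2.6 z mean/max -100.9 -96.2
d10s hook tip 8 a -11.0 b -0.3 z mean/max -55.7 -51.8
d10s bail mid 20 a 0.2 b -13.3 z mean/max -67.1 -61.6
d10s lid 571 a 3.4 b -1.2 z mean/max -101.0 -96.3
```

A lateral force of about 1.2 N along the hook axis has appeared, probably friction or an off-centre seat. I relieve it with small shifts while lowering the last couple of mm.

```bash
python3 -m creep '[{"x":-0.0005,"y":0.0005,"z":0.0011,"wx":0,"wy":0,"wz":0,"gripper":1},{"x":-0.0005,"y":0.0006,"z":0.0011,"wx":0,"wy":0,"wz":0,"gripper":1},{"x":0,"y":0,"z":0,"wx":0,"wy":0,"wz":0,"gripper":1},{"x":0,"y":0,"z":0,"wx":0,"wy":0,"wz":0,"gripper":1}]'; python3 rd.py; python3 chk.py d11 -67
```

```text
t: 16.98
position: [578.5, -162.0, 158.0]
tcp_rot: [[0.169, 0.964, 0.204], [0.986, -0.165, -0.033], [0.001, 0.207, -0.978]]
contact_force: [-3.0, 1.9, -0.2]
finger_gap: 0.12
F,T mean [-4.499  1.276 -0.231  0.116  0.492  0.043] std [0.5  0.61 0.42 0.03 0.05 0.03]
crown rel seat0 (a,b,z) 1.9 -0.4 -67.8
d11 hook tip 13 a -10.9 b -0.7 z mean/max -57.0 -52.7
d11 bail mid 38 a 1.0 b -15.2 z mean/max -70.2 -64.0
d11 lid 846 a 1.7 b -2.2 z mean/max -102.4 -98.1
d11s hook tip 9 a -10.5 b -0.6 z mean/max -58.1 -52.6
d11s bail mid 21 a 1.2 b -12.9 z mean/max -68.7 -63.0
d11s lid 567 a 4.4 b -1.2 z mean/max -102.3 -97.8
```

Too far: the contact is stiff, about 4.5 N/mm. I back off about 1 mm along the hook axis.

```bash
python3 -m creep '[{"x":0.0002,"y":-0.0005,"z":-0.0001,"wx":0,"wy":0,"wz":0,"gripper":1},{"x":0.0002,"y":-0.0005,"z":-0.0001,"wx":0,"wy":0,"wz":0,"gripper":1},{"x":0,"y":0,"z":0,"wx":0,"wy":0,"wz":0,"gripper":1}]'; sed -i 's/range(36)/range(12)/' rd.py; python3 rd.py
```

```text
t: 19.25
position: [578.2, -161.7, 158.4]
tcp_rot: [[0.169, 0.964, 0.206], [0.986, -0.165, -0.034], [0.001, 0.208, -0.978]]
contact_force: [0.4, -0.6, -0.2]
finger_gap: 0.125
F,T mean [ 0.345 -0.942 -0.102 -0.052  0.056 -0.074] std [0.38 0.49 0.36 0.03 0.05 0.03]
```

```bash
python3 -m creep '[{"x":-0.0002,"y":-0.0001,"z":0.001,"wx":0,"wy":0,"wz":0,"gripper":1},{"x":0,"y":0,"z":0,"wx":0,"wy":0,"wz":0,"gripper":1},{"x":0,"y":0,"z":0,"wx":0,"wy":0,"wz":0,"gripper":1}]'; sed -i 's/range(12)/range(40)/' rd.py; python3 rd.py
```

```text
t: 20.23
position: [577.9, -161.7, 157.1]
tcp_rot: [[0.168, 0.964, 0.204], [0.986, -0.165, -0.034], [0.001, 0.207, -0.978]]
contact_force: [0.0, 0.3, 0.4]
finger_gap: 0.123
F,T mean [ 0.849 -0.07  -0.014 -0.     0.046  0.009] std [0.47 0.49 0.48 0.03 0.02 0.02]
```

The hand load is now about 0 N vertically (-0.01 ± 0.08). I ease the grip to 20 N, then let go.

```bash
python3 -m creep '[{"x":0,"y":0,"z":0,"wx":0,"wy":0,"wz":0,"gripper":1},{"x":0,"y":0,"z":0,"wx":0,"wy":0,"wz":0,"gripper":1},{"x":0,"y":0,"z":0,"wx":0,"wy":0,"wz":0,"gripper":1}]' 20;  python3 -m creep '[{"x":0,"y":0,"z":0,"wx":0,"wy":0,"wz":0,"gripper":0},{"x":0,"y":0,"z":0,"wx":0,"wy":0,"wz":0,"gripper":0},{"x":0,"y":0,"z":0,"wx":0,"wy":0,"wz":0,"gripper":0},{"x":0,"y":0,"z":0,"wx":0,"wy":0,"wz":0,"gripper":0}]'; python3 chk.py d12 -68;  python3 chk.py d13 -68
```

```text
t: 22.6
position: [577.9, -161.7, 157.1]
tcp_rot: [[0.168, 0.964, 0.204], [0.986, -0.165, -0.034], [0.001, 0.207, -0.978]]
contact_force: [0.6, 0.9, -0.7]
finger_gap: 0.123
t: 23.1
position: [577.9, -161.7, 157.1]
tcp_rot: [[0.168, 0.964, 0.204], [0.986, -0.165, -0.034], [0.001, 0.207, -0.978]]
contact_force: [-0.3, 0.4, -0.4]
finger_gap: 0.499
crown rel seat0 (a,b,z) 1.0 -0.2 -68.8
d12 hook tip 13 a -11.0 b -0.6 z mean/max -61.3 -58.0
d12 bail mid 33 a 0.0 b -15.2 z mean/max -73.8 -66.8
d12 lid 821 a 0.9 b -1.4 z mean/max -106.6 -98.8
d12s hook tip 7 a -11.0 b -0.5 z mean/max -61.0 -57.1
d12s bail mid 21 a 0.7 b -13.7 z mean/max -73.2 -67.2
d12s lid 558 a 3.7 b -1.2 z mean/max -106.7 -100.2
crown rel seat0 (a,b,z) 1.0 -0.3 -68.8
d13 hook tip 13 a -11.0 b -0.9 z mean/max -60.9 -56.9
d13 bail mid 34 a -0.0 b -14.7 z mean/max -73.5 -66.9
d13 lid 826 a 0.7 b -1.5 z mean/max -106.7 -99.2
d13s hook tip 8 a -10.5 b -0.5 z mean/max -61.1 -58.4
d13s bail mid 23 a 0.7 b -13.2 z mean/max -72.9 -67.9
d13s lid 544 a 3.9 b -1.0 z mean/max -106.9 -100.6
```

```bash
python3 -m creep '[{"x":0,"y":0,"z":-0.01,"wx":0,"wy":0,"wz":0,"gripper":0},{"x":0,"y":0,"z":-0.015,"wx":0,"wy":0,"wz":0,"gripper":0},{"x":0,"y":0,"z":-0.02,"wx":0,"wy":0,"wz":0,"gripper":0},{"x":0,"y":0,"z":-0.02,"wx":0,"wy":0,"wz":0,"gripper":0},{"x":0,"y":-0.02,"z":-0.02,"wx":0,"wy":0,"wz":0,"gripper":0},{"x":0,"y":-0.03,"z":-0.02,"wx":0,"wy":0,"wz":0,"gripper":0},{"x":0,"y":-0.03,"z":-0.01,"wx":0,"wy":0,"wz":0,"gripper":0},{"x":0,"y":-0.02,"z":0,"wx":0,"wy":0,"wz":0,"gripper":0},{"x":0,"y":0,"z":0,"wx":0,"wy":0,"wz":0,"gripper":0},{"x":0,"y":0,"z":0,"wx":0,"wy":0,"wz":0,"gripper":0},{"x":0,"y":0,"z":0,"wx":0,"wy":0,"wz":0,"gripper":0},{"x":0,"y":0,"z":0,"wx":0,"wy":0,"wz":0,"gripper":0},{"x":0,"y":0,"z":0,"wx":0,"wy":0,"wz":0,"gripper":0},{"x":0,"y":0,"z":0,"wx":0,"wy":0,"wz":0,"gripper":0}]'
cat > fin.py <<'E'
from h import *
ux=np.array([.985,-.170,0]); uy=np.array([.17,.985,0]); h=np.array([633,-171,312])
for i in range(5):
    f='f%d'%i; snap('side',f); C=cloud(load(f))-h; a=C@ux;b=C@uy;z=C[...,2]
    m=(abs(a+12)<4)&(abs(b)<8)&(abs(z+60)<8); l=(np.hypot(a,b)<28)&(abs(z+107)<8)
    A=np.c_[a[l],b[l],np.ones(l.sum())]; c=np.linalg.lstsq(A,z[l],rcond=None)[0]
    print(env.observe()['t'].round(2),'tip',a[m].mean().round(1),z[m].mean().round(1),'lid',a[l].mean().round(2),b[l].mean().round(2),np.median(z[l]).round(1),'slope',c[:2].round(3))
snap('scene','sf')
for f in('sf','f4'):
    C=cloud(load(f))
    for nm,c,zz in(('short',(494,101),60),('rack',(691,110),75),('well',(680,368),26)):
        m=(abs(C[...,2]-zz)<4)&(np.hypot(C[...,0]-c[0],C[...,1]-c[1])<130)
        print(f,nm,cv2.minAreaRect(C[m][:,:2].astype(np.float32)))
E
python3 fin.py
```

```text
t: 25.05
position: [458.0, -141.3, 248.8]
tcp_rot: [[0.168, 0.964, 0.204], [0.986, -0.165, -0.034], [0.001, 0.207, -0.978]]
contact_force: [0.1, -0.3, -0.5]
finger_gap: 0.5Traceback (most recent call last):
  File "fin.py", line 7, in <module>
    print(env.observe()['t'].round(2),'tip',a[m].mean().round(1),z[m].mean().round(1),'lid',a[l].mean().round(2),b[l].mean().round(2),np.median(z[l]).round(1),'slope',c[:2].round(3))
          ^^^^^^^^^^^^^^^^^^^^^^^^
AttributeError: 'float' object has no attribute 'round'
```

```bash
sed -i "s/env.observe()\['t'\].round(2)/env.observe()['t']/" fin.py; python3 fin.py
```

```text
25.15 tip -11.0 -61.6 lid -0.42 -0.76 -106.6 slope [ 0.008 -0.015]
25.2 tip -10.8 -61.7 lid -0.42 -0.93 -106.6 slope [ 0.014 -0.009]
25.25 tip -10.9 -61.2 lid -0.36 -0.81 -106.5 slope [ 0.014 -0.019]
25.3 tip -10.8 -61.5 lid -0.36 -0.89 -106.4 slope [ 0.016 -0.01 ]
25.35 tip -10.9 -61.3 lid -0.24 -0.81 -106.6 slope [ 0.014 -0.01 ]
sf short ((492.7560729980469, 105.3691635131836), (60.01504898071289, 62.30352783203125), 36.31423568725586)
sf rack ((691.6314697265625, 109.39605712890625), (108.78807830810547, 62.5675048828125), 84.35501098632812)
sf well ((680.703369140625, 368.6684265136719), (207.71640014648438, 98.17362213134766), 88.37608337402344)
f4 short ((495.8234558105469, 103.74835968017578), (63.50749969482422, 55.02138900756836), 88.11600494384766)
f4 rack ((691.9599609375, 109.18377685546875), (110.44656372070312, 62.41081619262695), 84.43305969238281)
f4 well ((680.988525390625, 369.6414489746094), (213.73715209960938, 99.09385681152344), 88.39431762695312)
```

Everything is still and level, so I wait one more second for any residual swing to die out and then hand in.

```bash
python3 -m creep '[{"x":0,"y":0,"z":0,"wx":0,"wy":0,"wz":0,"gripper":0},{"x":0,"y":0,"z":0,"wx":0,"wy":0,"wz":0,"gripper":0},{"x":0,"y":0,"z":0,"wx":0,"wy":0,"wz":0,"gripper":0},{"x":0,"y":0,"z":0,"wx":0,"wy":0,"wz":0,"gripper":0},{"x":0,"y":0,"z":0,"wx":0,"wy":0,"wz":0,"gripper":0},{"x":0,"y":0,"z":0,"wx":0,"wy":0,"wz":0,"gripper":0},{"x":0,"y":0,"z":0,"wx":0,"wy":0,"wz":0,"gripper":0},{"x":0,"y":0,"z":0,"wx":0,"wy":0,"wz":0,"gripper":0}]' && python3 fin.py | head -3 && python3 -c "
from station import env; print(env.sign_off())"
```

```text
t: 26.4
position: [458.0, -141.3, 248.9]
tcp_rot: [[0.168, 0.964, 0.204], [0.986, -0.165, -0.034], [0.001, 0.207, -0.978]]
contact_force: [0.1, -0.5, 0.2]
finger_gap: 0.498
26.45 tip -10.9 -61.6 lid -0.45 -0.91 -106.5 slope [ 0.016 -0.014]
26.5 tip -10.8 -61.9 lid -0.42 -0.75 -106.6 slope [ 0.017 -0.007]
26.55 tip -10.9 -60.8 lid -0.38 -0.9 -106.6 slope [ 0.008 -0.011]
the job is handed in; nothing more can be done
None
```

The can is hanging by its bail on the scale hook, and I handed the job in at about 26.6 s; no verdict is reported. I took it by the side handle, hooked the bail and lowered it until the hand carried about 0 N (-0.01 ± 0.08 N). I then let go and backed the arm clear.

**Last checks, from depth images:**
- **Scale:** the hook is drawn down about 72 mm, which puts the can at about 3.6 N (roughly 370 g).
- **Can:** it is level to about 1° and showed no visible motion. Its underside is about 125 mm above the bench.
- **Robot:** the gripper is clear of the can and stand.
- **Bystanders:** all three are where they started, within about 4 mm of measurement scatter.

**What disagreed:**
- **Force zero:** the can settled about 3–4 mm lower after release than where I held it, so the force reading was off by about 0.2 N. I did not measure the hook's speed during that settling; I estimate it stayed under the 60 mm/s limit.
- **Sideways force:** a centring correction briefly pushed the hook sideways with about 4.7 N (limit 9 N). I backed it off before letting go.

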